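# Open the vacuum filter's bayonet cap and park it

## Robot

A 7-joint arm with a two-finger parallel gripper is mounted at the origin on the work surface. World frame = base frame: x ahead of the robot, y to its left, z up, the work surface at z = 0. Lengths are in m, angles in rad, forces in N, time in s.
With the tool pointing down it reaches from about 0.35 to 0.9 m from the base axis. Payload 8.1 kg.
Tool frame: the origin (TCP) lies at the very end of the fingers, on their centre line; the grasp point (between the pads) lies 19 mm behind it (arm.grasp_offset is the distance from the TCP to the grasp point, in m); z points along the fingers, y is the line along which they close (so a half turn about z gives the same grasp; the last joint's range is limited). The gripper opens to 92 mm and grips with 3 to 60 N. Pads are 19 mm wide; open, the fingers measure 130 mm over their backs; the gripper's body (75 mm by 190 mm) begins 47 mm behind the grasp point.
Start: joints at [1.197, 0.434, 0.025, 1.573, -0.012, 1.134, -0.075], TCP at [0.167, -0.602, 0.227] pointing down, gripper open.
Joint ranges: [-2.62, 2.62], [-0.44, 2.09], [-1.27, 1.32], [0.08, 2.57], [-1.32, 4.46], [0.12, 2], [-2.74, 2.74]. Speed limits (rad/s): [2.22, 2.22, 3.01, 3.01, 3.14, 3.14, 3.14].

## Interface

Orientations are given as a unit quaternion [x, y, z, w].
In Python, from station import state, viewer, ticket, arm gives the robot as it stands. The module is installed in compiled form; this text tells all that it offers.
- The arm moves only by the tool play_rows, never from a script. Its argument "steps" is a list of rows, each a list of 5 numbers: the closure, from 0 (fully open) to 1 (shut), then the shift along the tool's x, y, z in mm, then the turn about the tool's z in degrees. In form: [[fingers, dx, dy, dz, turn], ...]. A call has 1 to 20 rows; each row shifts and turns the commanded pose from where the row before left it, along the tool's axes as they then stand; what a row does not reach is not made up. A row lasts 1/12 s, in which the tool goes at most 41.7 mm and 7.16 degrees, less where a joint would pass 70% of its speed; a pose out of reach is approached as far as the arm can. A call with a gripper value outside its range is refused whole. The fingers move at their own pace and stop on an object; the grip force is fixed at half the most. Time passes only in rows, so rows that do not move let the fingers close. It gives the time, the measured TCP pose, the force, the opening and the grip force at its end, in the units of the state.
- state(): the state, without advancing time (a new reading comes with each control period).
- viewer.grab_frame(name): name is "scene" or "top"; returns the picture (384x512x3 uint8, red, green, blue); there is no depth.
- viewer.get_calibration(name): a dict with "camera_matrix" (3x3 intrinsics, pixels), "position" and "orientation" of the camera in the world. Camera axes: x right, y up, looking along -z (the intrinsics and any distortion apply to the point x, -y, -z); pixel columns grow to the right and rows downward; lengths in m; the calibration is good to about 2 mm. A picture is of the moment at which its call begins. get_calibration takes no time and is no camera call.
- ticket.sign_off(): hands the job in; it is judged then, once.
The state is a dict: "clock": time; "joint_pos": joint angles; "joint_velocities": joint speeds; "joint_torque": joint torques, N m; "tcp_pos": TCP position; "tcp_rot": TCP orientation; "ft_force": force on the tool from outside, world axes, zero at the start; "ft_torque": the same for the moment, N m; "width": finger opening in m; "finger_force": force on a finger pad.
Only numpy, scipy, OpenCV 4.12 (cv2) and the standard library are available. Lean on these libraries where they do the work, as an engineer would, in place of code of your own. Each camera call takes 0.05 s, during which the arm holds its last target. There are 200 camera calls.

## Task

Open the vacuum filter that has the orange cap: push the cap down against its spring, gently, just until you feel the rubber seal at the bottom, keep it down while you twist it counterclockwise (seen from above, about 70 degrees) until it comes free, then let it rise and lift it out. Lower the cap upright into the round hole of the plywood holder until its flange lies on the wood, without dropping it, and let go. Leave the blue-capped filter and the other things on the bench alone.

Things in the scene. Friction and masses are not known exactly. Their poses are not given: they have to be found in the camera images.
- cap: Orange bayonet cap, 0.15 kg. Origin on its axis at the underside of its flange, z up. Flange 76 mm diameter, z 0 to 6 mm. Locked at the start with its x along the housing's x. Held pressed past its catch it turns 70 degrees (1.22 rad) counterclockwise from above (hard stop at 74); there the spring raises it 4 mm above its locked height and it lifts straight out, clear of the rim after 20 mm.
- cap_grip (a point): On the cap's axis, 25 mm above its origin, axes as the cap's: in the cap's orange grip bar, 58 mm long along x, 14 mm thick along y, rising from the flange's top (z 6 mm of the cap) to z 31. Fingertips that straddle the bar can rest on the flange and push it down.
- cap_foot (a point): Centre of the underside of the cap's black spigot, 40 mm below its origin. Spigot 44 mm diameter. Two steel lugs on it along the cap's +x and -x reach 31 mm from the axis, 10 mm wide, 30 to 36 mm below the cap's origin.
- housing: The filter with the orange cap, fixed: upright aluminium canister, 92 mm diameter, on a 112 mm square grey foot 10 mm high; a brass stub reaches 75 mm from the axis to -x at height 50. Origin on its axis at the bottom, z up. The locked cap's origin is at z 142 mm on the axis.
- mouth (a point): Centre of the housing's rim, z 120 mm. The spring inside lifts the cap with 5 N plus 0.3 N per mm pressed. The catch lets the cap turn once it is 6 to 17 mm down; this differs from filter to filter and cannot be seen. 1 mm below, the seal adds 10 N per mm and bottoms hard 1.5 mm on: push 15 to 20 N to be past the catch. Press and twist forces over 40 N in all do damage.
- holder: Plywood holder for the cap, fixed: block 120 x 120 mm, 46 mm high, origin at the centre of its underside. A vertical through hole of 67 mm diameter at its centre, chamfered 3 mm. Parked, the cap's flange rests on its top: cap origin at z 46 mm of the holder, any yaw.
- other_filter: A filter like the first, with a blue cap, fixed; to be left alone. Origin on its axis at the bottom; 173 mm high in all.
- tape: Yellow and black tape measure, 74 x 43 x 62 mm, origin under its centre; bystander.
- cartridge: Spare white pleated filter cartridge, standing, 64 mm diameter, 90 mm high, origin under its centre; bystander.
- wrench: Steel wrench lying flat, 170 mm long; bystander.
- offcut: Offcut of faced plywood, 110 x 70 x 20 mm, origin under its centre; bystander.
- screws: Glass jar with black lid, 64 mm diameter, 85 mm high, origin under its centre; bystander.
- block: Cork sanding block, 90 x 60 x 36 mm, origin under its centre; bystander.
Mind the look-alikes: they are no part of the job. Of the things that look like the cap, the larger one is meant.

How it is judged:
On the way, in this order (a step that is already met when the one before it is completed fails the run):
1. The orange cap has been turned free in the filter's mouth (more than 60 degrees, at most 12 mm above its locked height) (angle between the x axis of cap and the x axis of housing, either way round above 1.05 rad and z of cap in the frame of housing below 0.154 m and horizontal distance between cap and housing below 0.008 m), for 0.1 s.
2. The cap has been lifted clear of the filter (its flange more than 58 mm above the rim) (z of cap in the frame of housing above 0.178 m), for 0.05 s.
At the end, for the whole second after the job is handed in: The orange cap hangs in the holder's hole, upright within 0.06 rad, centred within 7 mm, its flange lying on the wood (origin 43 to 48.5 mm above the holder's underside), at rest and released (horizontal distance between cap and holder below 0.007 m and z of cap in the frame of holder between 0.043 and 0.0485 m and angle between cap's own z axis and vertical below 0.06 rad and linear speed of cap below 0.02 m/s); the robot touches nothing.
It fails at once if The cap forced in the filter: the forces between cap and filter, pressing and twisting together, add up to more than 40 N (contact force between cap and housing above 40 N).
It fails at once if The cap dropped: faster than 0.4 m/s while the fingers do not hold it (linear speed of cap above 0.4 m/s and contact force between the fingers and cap below 0.5 N).
It fails at once if The robot pushes on the blue-capped filter (more than 3 N) (contact force between any of the arm, the fingers, cap and other_filter above 3 N).
It fails at once if A bystander moved by more than 20 mm (distance of any of tape, cartridge, wrench, offcut, screws, block from where it was at the start of the episode above 0.02 m).
It also fails if it takes over 67 s, if anything falls off the work surface, if the arm or the gripper's body presses on something with over 40 N, if the wrist force passes 120 N, or if a joint passes its speed limit or range.

## Working session

There is one attempt and no reset: what is moved stays moved. The work goes in short steps, Python scripts to look and compute and a tool call to move; the robot and the scene stay as the last step left them, time stands still between calls to the robot, and variables do not carry over. Pictures are saved under pics/ and viewed, at most 10 in all, crops included, and the job is handed in when it is done.

Besides the shell and the picture viewer there is one more tool, called after "Request:" by a JSON object that holds its "api" and its "payload". play_rows: Moves the arm, as the interface text tells. Its arguments: {"type":"object","properties":{"steps":{"type":"array"}},"required":["steps"]}

```bash
mkdir -p pics && cat > h.py <<'E'
import numpy as np, cv2
from station import state, viewer, ticket, arm
from scipy.spatial.transform import Rotation as R
def ray(n,u,v):
    c=viewer.get_calibration(n);K=np.array(c["camera_matrix"])
    d=np.linalg.inv(K)@[u,v,1];d=R.from_quat(c["orientation"]).apply(d*[1,-1,-1])
    return np.array(c["position"]),d/np.linalg.norm(d)
def onz(n,u,v,z):
    p,d=ray(n,u,v);return p+d*(z-p[2])/d[2]
def tri(a,b):
    (p,d),(q,e)=ray("scene",*a),ray("top",*b)
    s,t=np.linalg.lstsq(np.c_[d,-e],q-p,rcond=None)[0]
    return (p+s*d+q+t*e)/2,np.linalg.norm(p+s*d-q-t*e)
def proj(n,P):
    c=viewer.get_calibration(n)
    x=R.from_quat(c["orientation"]).inv().apply(np.array(P)-c["position"])*[1,-1,-1]
    x=np.array(c["camera_matrix"])@x;return x[:2]/x[2]
def snap(n,f):
    im=cv2.cvtColor(viewer.grab_frame(n),cv2.COLOR_RGB2BGR);cv2.imwrite(f"pics/{f}.png",im);return im
E
python3 - <<'E'
from h import *
print(state())
a=snap("scene","s0");b=snap("top","t0")
for n in("scene","top"):print(viewer.get_calibration(n))
E
```

```text
{'clock': 0.0, 'joint_pos': array([ 1.19740063,  0.43522158,  0.02497573,  1.57410699, -0.01161647,
        1.13398198, -0.07510456]), 'joint_velocities': array([-4.23763537e-04, -1.04874722e-03,  9.68373175e-04,  4.12511864e-05,
       -9.55685956e-04, -7.48944965e-04,  1.40275163e-03]), 'joint_torque': array([ 7.56671452e-04, -6.67838502e+01,  9.85663645e-01, -3.14458251e+01,
       -6.03277353e-02,  4.29204851e-02,  1.71733204e-04]), 'tcp_pos': array([ 0.16699758, -0.60174437,  0.22594204]), 'tcp_rot': array([ 9.90853065e-01,  1.34942897e-01, -1.69754382e-04, -7.67809023e-04]), 'ft_force': array([0.15271375, 0.7935424 , 0.254196  ]), 'ft_torque': array([ 0.00680939, -0.03128664,  0.02166693]), 'finger_force': 0.0, 'width': 0.0919468988922258}
{'camera_matrix': array([[367.03773075,   0.        , 251.90381681],
       [  0.        , 367.03773075, 191.80851516],
       [  0.        ,   0.        ,   1.        ]]), 'position': array([1.13309443, 0.23183889, 0.95071669]), 'orientation': array([0.18203876, 0.25550866, 0.7690147 , 0.55695028])}
{'camera_matrix': array([[352.40936783,   0.        , 253.76990046],
       [  0.        , 352.40936783, 193.68952204],
       [  0.        ,   0.        ,   1.        ]]), 'position': array([0.42377427, 0.03571136, 1.12256254]), 'orientation': array([ 0.04840208, -0.06099064, -0.69487125,  0.71490652])}
```

View pics/s0.png

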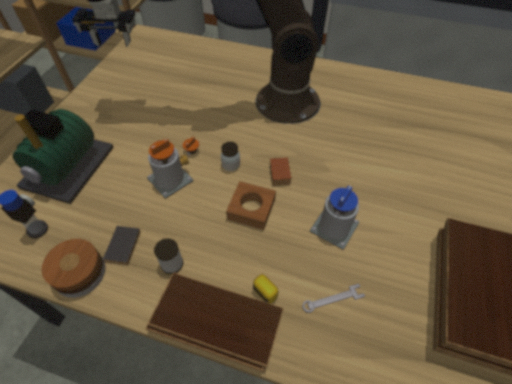

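View pics/t0.png

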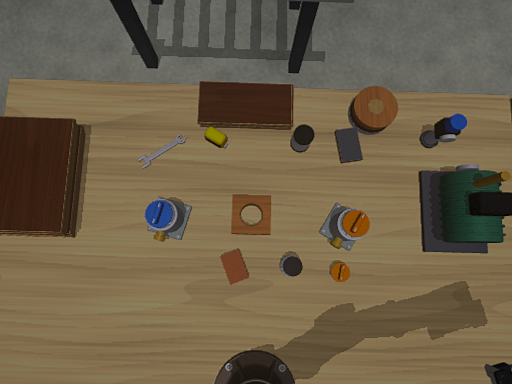

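The scene shows the orange-capped filter at (162,155), the blue one at (340,205) and the holder at (250,203). In the top view they are at (352,222), (160,213) and (251,215). The small orange cap at top (340,272) is the decoy. Next I'll enlarge and measure.

```bash
python3 - <<'E'
from h import *
s=cv2.imread("pics/s0.png");t=cv2.imread("pics/t0.png")
cr=lambda im,u,v:cv2.resize(im[v-32:v+32,u-40:u+40],(400,300),interpolation=cv2.INTER_CUBIC) 
m=np.vstack([np.hstack([cr(s,165,160),cr(t,350,225)]),np.hstack([cr(s,250,203),cr(t,251,215)])])
cv2.imwrite("pics/m0.png",m)
for n,im in(("scene",s),("top",t)):
    hsv=cv2.cvtColor(im,cv2.COLOR_BGR2HSV)
    k=cv2.inRange(hsv,(5,190,120),(16,255,255))
    N,_,st,ce=cv2.connectedComponentsWithStats(k)
    for i in range(1,N):
        if st[i,4]>25:print(n,st[i],ce[i].round(1),onz(n,*ce[i],.155).round(4))
E
```

```text
scene [155 141  10   6  31] [159.1 143.1] [ 0.4875 -0.2782  0.155 ]
scene [188 140  10  10  48] [193.6 145.6] [ 0.4649 -0.1754  0.155 ]
scene [152 143  21  16 132] [164.2 152.3] [ 0.5166 -0.2469  0.155 ]
top [343 210  27  27 340] [357.6 223.5] [ 0.5006 -0.2681  0.155 ]
top [332 263  18  19  99] [343.7 272.1] [ 0.3682 -0.2281  0.155 ]
```

View pics/m0.png

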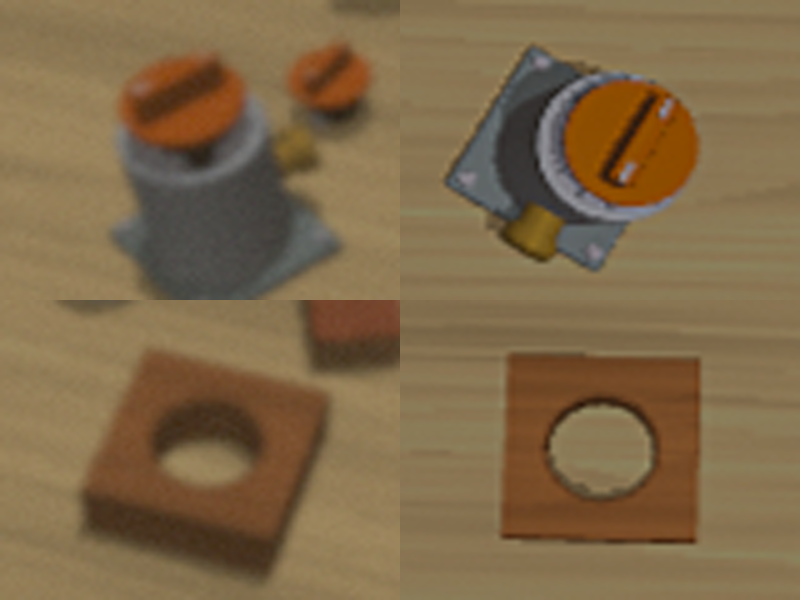

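The enlargements show the flange ellipse centred near scene (161,148) and top (356,221.5). The bar runs lower-left to upper-right in the top view, with the brass stub at its lower-left end. The hole is near scene (251,201) and top (251,215). Next come the fits.

```bash
python3 - <<'E'
from h import *
out={}
for n,roi in(("scene",(140,130,182,172)),("top",(330,200,380,245))):
    im=cv2.imread(f"pics/{n[0]}0.png");x0,y0,x1,y1=roi
    up=cv2.resize(im[y0:y1,x0:x1],None,fx=8,fy=8,interpolation=cv2.INTER_CUBIC);h=cv2.cvtColor(up,cv2.COLOR_BGR2HSV)
    k=cv2.inRange(h,(3,170,50),(17,255,255));k=cv2.morphologyEx(k,cv2.MORPH_CLOSE,np.ones((25,25)))
    c=max(cv2.findContours(k,0,1)[0],key=cv2.contourArea);e=cv2.fitEllipse(cv2.convexHull(c))
    out[n]=(np.array(e[0])+.5)/8-.5+[x0,y0];print(n,out[n],np.array(e[1])/8,e[2])
print("flange",tri(out["scene"],out["top"]))
for z in(.142,.148):print([onz(n,*out[n],z).round(4) for n in out])
# bar direction from top crop (dark side edge and highlights)
f=lambda u,v:(310+u/5-.4,193+v/5-.4)
a,b=onz("top",*f(212,185),.16),onz("top",*f(260,95),.16);print("bar yaw",np.degrees(np.arctan2(*(b-a)[1::-1])))
a,b=onz("top",*f(227,174),.173),onz("top",*f(266,108),.173);print("bar top",a,b,(a+b)/2,np.degrees(np.arctan2(*(b-a)[1::-1])))
# foot corners in top at z .01
P=[onz("top",*f(u,v),.01) for u,v in((133,46),(47,185),(198,270))];print("foot",np.round(P,4),"axis",(P[0]+P[2])/2)
ho={}
for n,roi in(("scene",(220,175,284,235)),("top",(225,188,278,242))):
    im=cv2.imread(f"pics/{n[0]}0.png");x0,y0,x1,y1=roi
    up=cv2.resize(im[y0:y1,x0:x1],None,fx=8,fy=8,interpolation=cv2.INTER_CUBIC);h=cv2.cvtColor(up,cv2.COLOR_BGR2HSV)
    k=cv2.inRange(h,(5,125,70),(15,255,255))
    k=cv2.morphologyEx(k,cv2.MORPH_OPEN,np.ones((7,7)))
    cs,hi=cv2.findContours(k,cv2.RETR_CCOMP,1)
    ins=[c for c,q in zip(cs,hi[0]) if q[3]>=0 and cv2.contourArea(c)>5000]
    for c in ins:
        e=cv2.fitEllipse(cv2.convexHull(c));ho[n]=(np.array(e[0])+.5)/8-.5+[x0,y0];print(n,"hole",ho[n],np.array(e[1])/8)
    cv2.imwrite(f"pics/k_{n}.png",k)
if len(ho)==2:print(tri(ho["scene"],ho["top"]),[onz(n,*ho[n],.046).round(4) for n in ho])
f=lambda u,v:(211+u/5-.4,183+v/5-.4)
P=[onz("top",*f(u,v),.046) for u,v in((109,53),(300,57),(296,243),(100,238))];print("block",np.round(P,4),np.mean(P,0))
g=lambda u,v:(210+u/5-.4,171+v/5-.4)
P=[onz("scene",*g(u,v),.046) for u,v in((148,50),(329,100),(270,242),(84,192))];print("block s",np.round(P,4),np.mean(P,0))
for a,b in(((109,53),(270,242)),):pass
S=[(148,50),(329,100),(270,242),(84,192)];T=[(109,53),(300,57),(296,243),(100,238)]
for s in range(4):
    q=[tri(g(*S[(i+s)%4]),f(*T[i])) for i in range(4)];
    if max(x[1] for x in q)<.01:print("corners",[(x[0].round(4),round(x[1],4)) for x in q])
E
```

```text
scene [161.13500786 149.51301956] [18.61834526 24.21742249] 74.55760192871094
top [355.77752113 223.05072784] [26.3784008  27.31863976] 129.7073974609375
flange (array([ 0.5022479 , -0.26587352,  0.14626681]), np.float64(4.45071896848438e-05))
[array([ 0.4989, -0.2685,  0.142 ]), array([ 0.5026, -0.2672,  0.142 ])]
[array([ 0.5036, -0.2648,  0.148 ]), array([ 0.5021, -0.2653,  0.148 ])]
bar yaw -28.62709491665264
bar top [ 0.48827593 -0.2552698   0.173     ] [ 0.52470842 -0.27723295  0.173     ] [ 0.50649217 -0.26625137  0.173     ] -31.08346748541584
foot [[ 0.5794 -0.2462  0.01  ]
 [ 0.4892 -0.1908  0.01  ]
 [ 0.4387 -0.2859  0.01  ]] axis [ 0.5090352  -0.26601271  0.01      ]
scene hole [250.68649292 202.33717537] [17.23304176 21.09824371]
top hole [250.80514908 214.15417099] [21.73576736 22.33973312]
(array([0.5295123 , 0.025236  , 0.03702953]), np.float64(0.0017078222878835368)) [array([0.5357, 0.0264, 0.046 ]), array([0.5284, 0.0261, 0.046 ])]
block [[ 0.5917  0.0848  0.046 ]
 [ 0.5927 -0.0333  0.046 ]
 [ 0.478  -0.0331  0.046 ]
 [ 0.4777  0.0861  0.046 ]] [0.53503513 0.02611559 0.046     ]
block s [[ 0.4679 -0.0341  0.046 ]
 [ 0.4703  0.0848  0.046 ]
 [ 0.5801  0.0808  0.046 ]
 [ 0.5809 -0.0345  0.046 ]] [0.52477984 0.02426402 0.046     ]
corners [(array([0.5894, 0.0837, 0.0614]), np.float64(0.0008)), (array([ 0.5901, -0.0313,  0.0606]), np.float64(0.0023)), (array([ 0.4771, -0.0314,  0.0583]), np.float64(0.0019)), (array([0.4772, 0.086 , 0.0553]), np.float64(0.0007))]
```

Request:
{"api": "play_rows", "payload": {"steps": [[0.6,0,0,-30,0],[0.6,0,0,-30,0],[0.6,27.6,-15.6,-20,0],[0.6,27.6,-15.6,0,0],[0.6,27.6,-15.6,0,0],[0.6,27.6,-15.6,0,0],[0.6,27.6,-15.6,0,0],[0.6,27.6,-15.6,0,0],[0.6,27.6,-15.6,0,0],[0.6,27.6,-15.6,0,0],[0.6,27.6,-15.6,0,0],[0.6,27.6,-15.6,0,0],[0.6,27.6,-15.6,0,0],[0.6,27.6,-15.6,0,0],[0.6,27.6,-15.6,0,0],[0.6,27.6,-15.6,0,0],[0.6,27.6,-15.6,0,0],[0.6,0,0,0,0]]}}

```text
clock: 1.6
tcp_pos: [0.5078, -0.2592, 0.3062]
tcp_rot: [0.99, 0.139, 0.001, -0.002]
ft_force: [-0.4, 1.0, 0.3]
width: 0.0367
finger_force: 0.0
```

Request:
{"api": "play_rows", "payload": {"steps": [[0.6,0,0,0,6.5],[0.6,0,0,0,6.5],[0.6,0,0,0,6.5],[0.6,0,0,0,6.5],[0.6,0,0,0,6.5],[0.6,0,0,0,6.5],[0.6,0,0,0,6.5],[0.6,0,0,0,0],[0.6,0,0,0,0]]}}

```text
clock: 2.35
tcp_pos: [0.5033, -0.266, 0.3065]
tcp_rot: [0.966, -0.257, -0.0, 0.0]
ft_force: [-0.3, 0.2, 0.2]
width: 0.0363
finger_force: 0.0
```

```bash
cat >> h.py <<'E'
def go(x,y,z,yaw):
    s=state();r=R.from_quat(s["tcp_rot"]);d=r.inv().apply(np.array([x,y,z])-s["tcp_pos"])*1000
    X=r.apply([1,0,0]);w=np.degrees(np.arctan2(X[1],X[0]));t=-(yaw-w)
    print("t",round(s["clock"],2),"pos",s["tcp_pos"].round(4),"yaw",round(w,1),"tilt",r.apply([0,0,1]).round(3),"w",s["width"].round(4),"F",s["ft_force"].round(2),"grip",s["finger_force"],"j7",s["joint_pos"].round(2))
    print("move mm",d.round(1),"turn",round(t,1))
E
python3 - <<'E'
from h import *
go(.503,-.266,.2,-30)
a=snap("scene","s1");b=snap("top","t1")
cr=lambda im,u,v:cv2.resize(im[v-40:v+40,u-40:u+40],(400,400),interpolation=cv2.INTER_CUBIC)
cv2.imwrite("pics/m1.png",np.hstack([cr(a,165,140),cr(b,350,225)]))
E
```

```text
Traceback (most recent call last):
  File "h.py", line 23, in go
    print("t",round(s["clock"],2),"pos",s["tcp_pos"].round(4),"yaw",round(w,1),"tilt",r.apply([0,0,1]).round(3),"w",s["width"].round(4),"F",s["ft_force"].round(2),"grip",s["finger_force"],"j7",s["joint_pos"].round(2))
                                                                                                                    ^^^^^^^^^^^^^^^^
AttributeError: 'float' object has no attribute 'round'
```

Request:
{"api": "play_rows", "payload": {"steps": [[0.6,0,0,23,0],[0.6,0,0,23,0],[0.6,0,0,23,0],[0.6,0,0,23,0],[0.6,0,0,20,0],[0.6,0,0,0,0],[0.6,0,0,0,0]]}}

```text
clock: 2.93
tcp_pos: [0.5029, -0.2659, 0.1942]
tcp_rot: [0.966, -0.257, -0.001, -0.0]
ft_force: [-0.1, -0.6, 1.6]
width: 0.0368
finger_force: 0.0
```

```bash
sed -i 's/s\["width"\].round(4)/round(float(s["width"]),4)/' h.py && python3 - <<'E'
from h import *
go(.503,-.266,.16,-30)
a=snap("scene","s1")
for P in([.503,-.266,.173],[.503,-.266,.148],state()["tcp_pos"]):print(proj("scene",P).round(1))
cv2.imwrite("pics/m1.png",cv2.resize(a[100:180,120:220],None,fx=7,fy=7,interpolation=cv2.INTER_CUBIC))
E
```

```text
t 2.93 pos [ 0.5029 -0.2659  0.1942] yaw -29.8 tilt [-0.002  0.001 -1.   ] w 0.0368 F [-0.07 -0.65  1.6 ] grip 0.0 j7 [ 0.44  0.38 -0.06  1.75  0.03  1.02 -1.73]
move mm [ 0.2  0.  34.2] turn 0.2
[159.1 143.4]
[160.9 149.3]
[157.3 138.1]
```

View pics/m1.png

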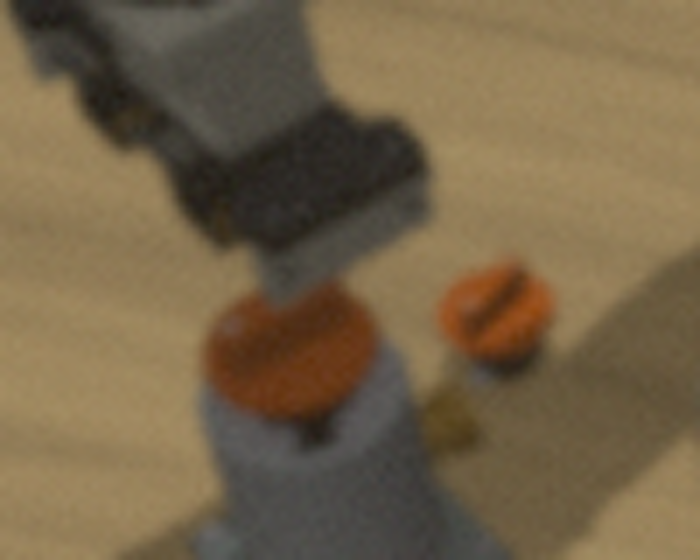

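The gripper sits square over the bar: the finger is at crop (345,235) and the bar runs from (230,370) to (370,310), parallel to it. I'll descend gently.

Request:
{"api": "play_rows", "payload": {"steps": [[0.6,0,0,12,0],[0.6,0,0,12,0],[0.6,0,0,8,0],[0.6,0,0,4,0],[0.6,0,0,2,0],[0.6,0,0,2,0],[0.6,0,0,1.5,0],[0.6,0,0,1.5,0],[0.6,0,0,0,0],[0.6,0,0,0,0]]}}

```text
clock: 3.82
tcp_pos: [0.5036, -0.2661, 0.1519]
tcp_rot: [0.966, -0.259, 0.0, 0.0]
ft_force: [-0.4, -0.0, -1.0]
width: 0.0367
finger_force: 0.0
```

Request:
{"api": "play_rows", "payload": {"steps": [[0.6,0,0,1.5,0],[0.6,0,0,1.5,0],[0.6,0,0,0,0],[0.6,0,0,0,0]]}}

```text
clock: 4.15
tcp_pos: [0.5035, -0.266, 0.1486]
tcp_rot: [0.966, -0.259, -0.0, -0.0]
ft_force: [0.5, 0.2, 0.8]
width: 0.0367
finger_force: 0.0
```

Request:
{"api": "play_rows", "payload": {"steps": [[0.6,0,0,1,0],[0.6,0,0,1,0],[0.6,0,0,0,0],[0.6,0,0,0,0]]}}

```text
clock: 4.48
tcp_pos: [0.5037, -0.2661, 0.147]
tcp_rot: [0.966, -0.259, 0.0, 0.0]
ft_force: [-1.3, -0.4, 4.1]
width: 0.0369
finger_force: 2.1
```

Request:
{"api": "play_rows", "payload": {"steps": [[0.8,0,0,0,0],[0.85,0,0,0,0],[0.9,0,0,0,0],[1,0,0,0,0],[1,0,0,0,0],[1,0,0,0,0],[1,0,0,0,0],[1,0,0,0,0]]}}

```text
clock: 5.15
tcp_pos: [0.5035, -0.2663, 0.1468]
tcp_rot: [0.966, -0.259, 0.0, 0.0]
ft_force: [-1.5, -3.3, 3.8]
width: 0.0137
finger_force: 30.2
```

Request:
{"api": "play_rows", "payload": {"steps": [[1,0,0,1,0],[1,0,0,1,0],[1,0,0,1,0],[1,0,0,0,0],[1,0,0,0,0]]}}

```text
clock: 5.57
tcp_pos: [0.5035, -0.2663, 0.1437]
tcp_rot: [0.966, -0.259, 0.0, 0.0]
ft_force: [-0.2, -3.4, 6.0]
width: 0.0141
finger_force: 30.3
```

Request:
{"api": "play_rows", "payload": {"steps": [[1,0,0.4,1,0],[1,0,0,1,0],[1,0,0,1,0],[1,0,0,0,0],[1,0,0,0,0]]}}

```text
clock: 5.98
tcp_pos: [0.5035, -0.2663, 0.1408]
tcp_rot: [0.966, -0.259, 0.0, -0.0]
ft_force: [-1.1, -2.4, 6.2]
width: 0.0136
finger_force: 30.4
```

Request:
{"api": "play_rows", "payload": {"steps": [[1,0,0,1,0],[1,0,0,1,0],[1,0,0,0,0],[1,0,0,0,0]]}}

```text
clock: 6.32
tcp_pos: [0.5035, -0.2663, 0.1389]
tcp_rot: [0.966, -0.259, 0.0, -0.0]
ft_force: [-1.6, -2.4, 6.7]
width: 0.0138
finger_force: 30.4
```

Request:
{"api": "play_rows", "payload": {"steps": [[1,0,0,1,0],[1,0,0,0,0],[1,0,0,0,0]]}}

```text
clock: 6.57
tcp_pos: [0.5035, -0.2664, 0.138]
tcp_rot: [0.966, -0.259, 0.0, -0.0]
ft_force: [-2.3, -2.6, 6.1]
width: 0.0136
finger_force: 30.5
```

Request:
{"api": "play_rows", "payload": {"steps": [[1,0,0,0.7,0],[1,0,0,0,0],[1,0,0,0,0]]}}

```text
clock: 6.82
tcp_pos: [0.5036, -0.2663, 0.1373]
tcp_rot: [0.966, -0.259, 0.0, -0.0]
ft_force: [-1.0, -2.9, 7.5]
width: 0.0137
finger_force: 30.5
```

Request:
{"api": "play_rows", "payload": {"steps": [[1,0,0,0.8,0],[1,0,0,0,0],[1,0,0,0,0]]}}

```text
clock: 7.07
tcp_pos: [0.5036, -0.2664, 0.1365]
tcp_rot: [0.966, -0.259, 0.0, -0.0]
ft_force: [-2.2, -2.5, 8.1]
width: 0.0138
finger_force: 30.5
```

Request:
{"api": "play_rows", "payload": {"steps": [[1,0,0,0.8,0],[1,0,0,0,0],[1,0,0,0,0]]}}

```text
clock: 7.32
tcp_pos: [0.5035, -0.2664, 0.1357]
tcp_rot: [0.966, -0.259, 0.0, -0.0]
ft_force: [-1.5, -3.0, 7.3]
width: 0.0135
finger_force: 30.5
```

Request:
{"api": "play_rows", "payload": {"steps": [[1,0,0,0.6,0],[1,0,0,0,0],[1,0,0,0,0]]}}

```text
clock: 7.57
tcp_pos: [0.5035, -0.2664, 0.1351]
tcp_rot: [0.966, -0.259, 0.0, -0.0]
ft_force: [-2.1, -1.5, 7.7]
width: 0.0136
finger_force: 30.5
```

Request:
{"api": "play_rows", "payload": {"steps": [[1,0,0,0.8,0],[1,0,0,0,0],[1,0,0,0,0]]}}

```text
clock: 7.82
tcp_pos: [0.5036, -0.2664, 0.1347]
tcp_rot: [0.966, -0.259, 0.0, 0.0]
ft_force: [-3.4, -2.3, 11.4]
width: 0.0138
finger_force: 30.7
```

Request:
{"api": "play_rows", "payload": {"steps": [[1,0,0,0.6,0],[1,0,0,0,0],[1,0,0,0,0]]}}

```text
clock: 8.07
tcp_pos: [0.5036, -0.2664, 0.1344]
tcp_rot: [0.966, -0.259, 0.0, 0.0]
ft_force: [-4.0, -2.7, 13.7]
width: 0.0136
finger_force: 30.8
```

Request:
{"api": "play_rows", "payload": {"steps": [[1,0,0,0.6,0],[1,0,0,0,0],[1,0,0,0,0]]}}

```text
clock: 8.32
tcp_pos: [0.5037, -0.2665, 0.1341]
tcp_rot: [0.966, -0.259, 0.001, 0.0]
ft_force: [-4.2, -1.5, 17.8]
width: 0.014
finger_force: 30.9
```

The seal is felt at about 17.8 N. Now I'll twist.

Request:
{"api": "play_rows", "payload": {"steps": [[1,0,0,0,-2],[1,0,0,0,-2],[1,0,0,0,-2],[1,0,0,0,-2],[1,0,0,0,0]]}}

```text
clock: 8.73
tcp_pos: [0.5047, -0.266, 0.1343]
tcp_rot: [0.982, -0.189, 0.001, -0.0]
ft_force: [-1.1, 0.4, 15.7]
width: 0.0138
finger_force: 31.0
```

```bash
python3 -c "
from h import *
go(.5036,-.2665,.134,40);print(state()['ft_torque'])"
```

```text
t 8.73 pos [ 0.5047 -0.266   0.1343] yaw -21.8 tilt [ 0.003 -0.    -1.   ] w 0.0138 F [-1.08  0.38 15.75] grip 31.023075156554114 j7 [ 0.46  0.44 -0.1   1.81  0.05  0.88 -1.61]
move mm [-0.8  0.8  0.2] turn -61.8
[-0.04724902  0.46709158  0.0061439 ]
```

Request:
{"api": "play_rows", "payload": {"steps": [[1,0,0,0,-3],[1,0,0,0,-3],[1,0,0,0,-3],[1,0,0,0,-3],[1,0,0,0,-3],[1,0,0,0,-3],[1,0,0,0,0]]}}

```text
clock: 9.32
tcp_pos: [0.5051, -0.2656, 0.1343]
tcp_rot: [0.999, -0.033, 0.002, -0.0]
ft_force: [-0.3, 0.1, 15.4]
width: 0.0138
finger_force: 30.9
```

Request:
{"api": "play_rows", "payload": {"steps": [[1,0,0,0,-3],[1,0,0,0,-3],[1,0,0,0,-3],[1,0,0,0,-3],[1,0,0,0,-3],[1,0,0,0,-3],[1,0,0,0,0]]}}

```text
clock: 9.9
tcp_pos: [0.5051, -0.2654, 0.1343]
tcp_rot: [0.992, 0.124, 0.002, -0.0]
ft_force: [-1.0, 0.0, 15.3]
width: 0.0139
finger_force: 30.8
```

```bash
python3 -c "
from h import *
go(.5036,-.2665,.134,41);print(state()['ft_torque'])"
```

```text
t 9.9 pos [ 0.5051 -0.2654  0.1343] yaw 14.3 tilt [ 0.003  0.    -1.   ] w 0.0139 F [-1.01  0.02 15.34] grip 30.787563753401628 j7 [ 0.58  0.46 -0.25  1.8   0.14  0.9  -1.06]
move mm [-1.7  0.7  0.3] turn -26.7
[0.36236653 0.28971344 0.052616  ]
```

Request:
{"api": "play_rows", "payload": {"steps": [[1,0,0,0,-3],[1,0,0,0,-3],[1,0,0,0,-3],[1,0,0,0,-3],[1,0,0,0,-3],[1,0,0,0,-3],[1,0,0,0,0]]}}

```text
clock: 10.48
tcp_pos: [0.505, -0.2653, 0.1343]
tcp_rot: [0.961, 0.278, 0.002, 0.0]
ft_force: [-1.0, 1.4, 16.2]
width: 0.0136
finger_force: 30.7
```

Request:
{"api": "play_rows", "payload": {"steps": [[1,0,0,0,-2],[1,0,0,0,-2],[1,0,0,0,-2],[1,0,0,0,-1.5],[1,0,0,0,0],[1,0,0,0,0]]}}

```text
clock: 10.98
tcp_pos: [0.5049, -0.2654, 0.1343]
tcp_rot: [0.941, 0.338, 0.001, 0.0]
ft_force: [-0.3, 0.9, 15.6]
width: 0.0138
finger_force: 30.7
```

```bash
python3 -c "
from h import *
go(.5036,-.2665,.134,41);print(state()['ft_torque'])"
```

```text
t 10.98 pos [ 0.5049 -0.2654  0.1343] yaw 39.6 tilt [ 0.003  0.    -1.   ] w 0.0138 F [-0.31  0.91 15.59] grip 30.70289561917889 j7 [ 0.65  0.47 -0.36  1.8   0.2   0.91 -0.68]
move mm [-1.7  0.   0.3] turn -1.4
[0.24616894 0.37838228 0.0329913 ]
```

Request:
{"api": "play_rows", "payload": {"steps": [[1,0,0,0,-1.2],[1,0,0,0,0],[1,0,0,-1.5,0],[1,0,0,-2,0],[1,0,0,-2,0],[1,0,0,-2,0],[1,0,0,0,0]]}}

```text
clock: 11.57
tcp_pos: [0.5047, -0.2653, 0.1412]
tcp_rot: [0.937, 0.348, 0.001, 0.0]
ft_force: [0.8, -0.2, 5.2]
width: 0.0137
finger_force: 30.2
```

Request:
{"api": "play_rows", "payload": {"steps": [[1,0,0,-2,0],[1,0,0,-2,0],[1,0,0,-2,0],[1,0,0,-2,0],[1,0,0,0,0],[1,0,0,0,0]]}}

```text
clock: 12.07
tcp_pos: [0.5038, -0.2658, 0.1484]
tcp_rot: [0.937, 0.348, 0.0, -0.0]
ft_force: [2.3, 1.3, 3.9]
width: 0.0142
finger_force: 30.5
```

Request:
{"api": "play_rows", "payload": {"steps": [[1,0,0,-1,0],[1,0,0,-1,0],[1,0,0,-1,0],[1,0,0,-1,0],[1,0,0,0,0],[1,0,0,0,0]]}}

```text
clock: 12.57
tcp_pos: [0.503, -0.2662, 0.1522]
tcp_rot: [0.938, 0.348, -0.0, -0.0]
ft_force: [2.0, 2.0, 2.6]
width: 0.0139
finger_force: 30.5
```

```bash
python3 -c "
from h import *
go(.5036,-.2665,.134,41);print(state()['ft_torque'])"
```

```text
t 12.57 pos [ 0.503  -0.2662  0.1522] yaw 40.7 tilt [-0.001  0.    -1.   ] w 0.0139 F [2.01 2.01 2.56] grip 30.547951924636436 j7 [ 0.66  0.45 -0.37  1.78  0.2   0.95 -0.65]
move mm [ 0.3  0.6 18.2] turn -0.3
[ 0.46497231 -0.33453928  0.03179014]
```

Request:
{"api": "play_rows", "payload": {"steps": [[1,0,0,-2,0],[1,0,0,-3,0],[1,0,0,-4,0],[1,0,0,-4,0],[1,0,0,-4,0],[1,0,0,-4,0],[1,0,0,-4,0],[1,0,0,0,0]]}}

```text
clock: 13.23
tcp_pos: [0.5038, -0.2666, 0.1784]
tcp_rot: [0.938, 0.348, 0.0, 0.001]
ft_force: [0.0, -0.5, -0.6]
width: 0.014
finger_force: 30.3
```

Request:
{"api": "play_rows", "payload": {"steps": [[1,0,0,-8,0],[1,0,0,-12,0],[1,0,0,-12,0],[1,0,0,-12,0],[1,0,0,-12,0],[1,0,0,-8,0],[1,0,0,0,0],[1,0,0,0,0]]}}

```text
clock: 13.9
tcp_pos: [0.5034, -0.2664, 0.2415]
tcp_rot: [0.938, 0.348, 0.0, 0.0]
ft_force: [-0.7, 0.6, -1.0]
width: 0.0141
finger_force: 30.3
```

```bash
python3 - <<'E'
from h import *
go(.532,.026,.24,40.7)
a=snap("scene","s2");b=snap("top","t2")
S=cv2.imread("pics/k_scene.png");T=cv2.imread("pics/k_top.png")
cv2.imwrite("pics/m2.png",np.hstack([cv2.resize(a[90:190,110:210],(400,400),interpolation=cv2.INTER_CUBIC),cv2.resize(T,(400,400))]))
E
```

```text
t 13.9 pos [ 0.5034 -0.2664  0.2415] yaw 40.7 tilt [ 0.001 -0.    -1.   ] w 0.0141 F [-0.74  0.64 -1.  ] grip 30.30111373955151 j7 [ 0.68  0.37 -0.39  1.67  0.15  1.14 -0.61]
move mm [ 212.4 -203.     1.4] turn 0.0
```

View pics/m2.png

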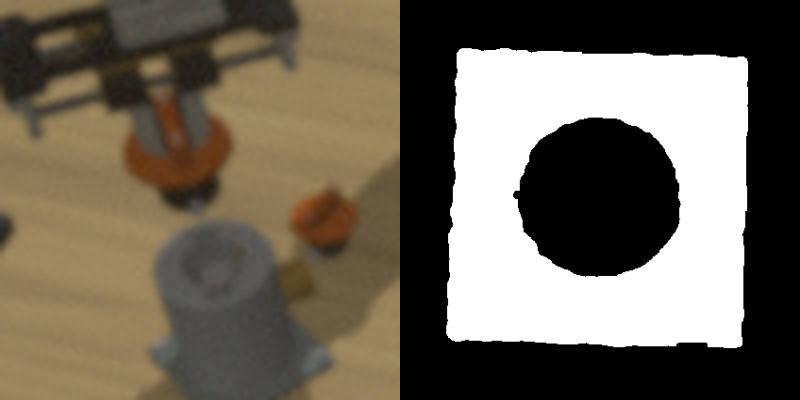

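The cap is held upright above the open filter, and the top-view mask of the holder is clean. My earlier hand-read rows used the wrong vertical scale: 64 rows became 300 px, so it is 4.69 px per row. I'll recompute the holder.

```bash
python3 - <<'E'
from h import *
f=lambda u,v:(211+u/5-.4,183+v/4.6875-.4);g=lambda u,v:(210+u/5-.4,171+v/4.6875-.4)
S=[(270,242),(84,192),(148,50),(329,100)];S=[(84,192),(148,50),(329,100),(270,242)]
T=[(109,53),(300,57),(296,243),(100,238)]
for n,q,k in(("top",T,f),("scene",S,g)):
    P=np.array([onz(n,*k(*x),.046) for x in q]);print(n,P.round(4).tolist(),P.mean(0).round(4))
for s in range(4):
    q=[tri(g(*S[(i+s)%4]),f(*T[i])) for i in range(4)]
    if max(x[1] for x in q)<.012:print("corners",[(x[0].round(4),round(x[1],4)) for x in q],np.mean([x[0] for x in q],0))
# hole rims by eye in crops
h1=f(201,148.5);h2=g(208,144);print("hole by eye",h1,h2,onz("top",*h1,.046),onz("scene",*h2,.046),tri(h2,h1))
k=cv2.imread("pics/k_top.png",0);c=max(cv2.findContours(k,0,1)[0],key=cv2.contourArea)
r=cv2.minAreaRect(c);B=(cv2.boxPoints(r)+.5)/8-.5+[225,188];P=np.array([onz("top",*b,.046) for b in B]);print("rect",P.round(4).tolist(),P.mean(0))
E
```

```text
top [[0.5895, 0.0847, 0.046], [0.5903, -0.0334, 0.046], [0.4682, -0.0333, 0.046], [0.4682, 0.0858, 0.046]] [0.529  0.0259 0.046 ]
scene [[0.5894, -0.0313, 0.046], [0.4704, -0.0332, 0.046], [0.4752, 0.0862, 0.046], [0.5906, 0.084, 0.046]] [0.5314 0.0265 0.046 ]
corners [(array([0.5898, 0.0843, 0.0448]), np.float64(0.001)), (array([ 0.5899, -0.0323,  0.0464]), np.float64(0.0023)), (array([ 0.4684, -0.0337,  0.0434]), np.float64(0.0005)), (array([0.4687, 0.0855, 0.0373]), np.float64(0.0014))] [0.52919353 0.02595767 0.04298987]
hole by eye (250.79999999999998, 214.28) (251.2, 201.32) [0.52801443 0.02614098 0.046     ] [0.53162868 0.02673854 0.046     ] (array([0.52851808, 0.02589874, 0.04140031]), np.float64(0.0004189687811831735))
rect [[0.4675, 0.0861, 0.046], [0.5896, 0.0868, 0.046], [0.5893, -0.0352, 0.046], [0.467, -0.0337, 0.046]] [0.52834937 0.02598876 0.046     ]
```

Request:
{"api": "play_rows", "payload": {"steps": [[1,10,-9.5,0,0],[1,20,-19,0,0],[1,22,-21,0,0],[1,22,-21,0,0],[1,22,-21,0,0],[1,22,-21,0,0],[1,22,-21,0,0],[1,22,-21,0,0],[1,22,-21,0,0],[1,18,-18,0,0],[1,10,-9.5,0,0],[1,0,0,0,0],[1,0,0,0,0]]}}

```text
clock: 15.08
tcp_pos: [0.531, 0.0272, 0.2408]
tcp_rot: [0.937, 0.349, -0.0, -0.0]
ft_force: [-0.4, -0.5, -1.9]
width: 0.0138
finger_force: 30.3
```

Request:
{"api": "play_rows", "payload": {"steps": [[1,-1.5,0.3,15,0],[1,0,0,25,0],[1,0,0,25,0],[1,0,0,25,0],[1,0,0,20,0],[1,0,0,10,0],[1,0,0,5,0],[1,0,0,0,0],[1,0,0,0,0]]}}

```text
clock: 15.83
tcp_pos: [0.5312, 0.0243, 0.117]
tcp_rot: [0.938, 0.348, 0.0, 0.0]
ft_force: [-0.4, -0.2, -0.7]
width: 0.0139
finger_force: 30.3
```

```bash
python3 - <<'E'
from h import *
go(.530,.026,.105,40.7)
a=snap("scene","s3");b=snap("top","t3")
p=state()["tcp_pos"]
for z in(.04+.006,):print("foot proj",proj("scene",[*p[:2],p[2]-z]),"hole proj",proj("scene",[.53,.026,.046]))
cv2.imwrite("pics/m3.png",np.hstack([cv2.resize(a[150:240,205:295],(400,400),interpolation=cv2.INTER_CUBIC),cv2.resize(b[170:260,205:295],(400,400),interpolation=cv2.INTER_CUBIC)]))
E
```

```text
t 15.83 pos [0.5312 0.0243 0.117 ] yaw 40.7 tilt [ 0.001 -0.    -1.   ] w 0.0139 F [-0.35 -0.18 -0.72] grip 30.304051024941145 j7 [ 0.21  0.45 -0.47  1.9   0.27  0.85 -1.26]
move mm [ 0.2 -2.  12. ] turn -0.0
foot proj [250.46897106 196.14598721] hole proj [251.13729862 200.83725661]
```

View pics/m3.png

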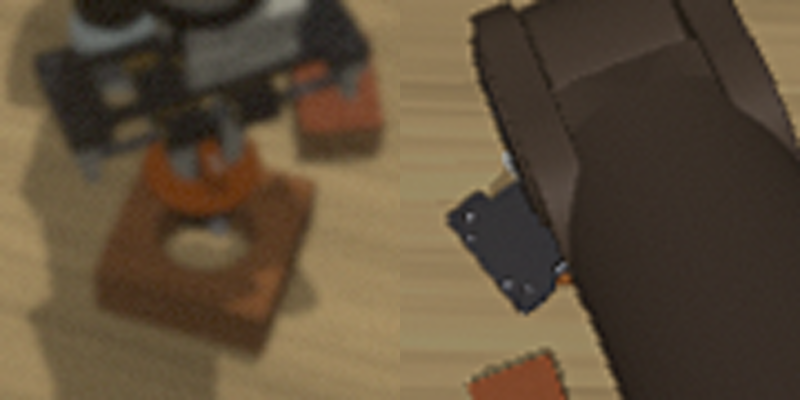

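The cap hangs right over the hole: flange at crop (203,180), hole at (207,245). I'll shift it slightly and lower it.

Request:
{"api": "play_rows", "payload": {"steps": [[1,0.2,-2,6,0],[1,0,0,6,0],[1,0,0,6,0],[1,0,0,3,0],[1,0,0,2,0],[1,0,0,2,0],[1,0,0,2,0],[1,0,0,2,0],[1,0,0,0,0]]}}

```text
clock: 16.68
tcp_pos: [0.5294, 0.0261, 0.087]
tcp_rot: [0.938, 0.348, -0.0, -0.0]
ft_force: [0.4, 0.0, -1.6]
width: 0.0138
finger_force: 30.3
```

Request:
{"api": "play_rows", "payload": {"steps": [[1,0,0,2,0],[1,0,0,2,0],[1,0,0,0,0],[1,0,0,0,0]]}}

```text
clock: 17.02
tcp_pos: [0.5294, 0.0262, 0.0832]
tcp_rot: [0.938, 0.348, -0.0, -0.0]
ft_force: [-0.3, -0.1, -0.9]
width: 0.014
finger_force: 30.3
```

```bash
python3 - <<'E'
from h import *
go(.530,.026,.052,40.7)
E
```

```text
t 17.02 pos [0.5294 0.0262 0.0832] yaw 40.7 tilt [-0. -0. -1.] w 0.014 F [-0.32 -0.13 -0.9 ] grip 30.303806355877896 j7 [ 0.18  0.5  -0.45  1.94  0.3   0.78 -1.3 ]
move mm [ 0.3  0.5 31.2] turn 0.0
```

Request:
{"api": "play_rows", "payload": {"steps": [[1,0,0,3,0],[1,0,0,3,0],[1,0,0,3,0],[1,0,0,3,0],[1,0,0,0,0]]}}

```text
clock: 17.43
tcp_pos: [0.5291, 0.0261, 0.0706]
tcp_rot: [0.938, 0.348, -0.001, -0.0]
ft_force: [-0.2, 0.4, -1.2]
width: 0.0142
finger_force: 30.3
```

Request:
{"api": "play_rows", "payload": {"steps": [[1,0,0,3,0],[1,0,0,3,0],[1,0,0,3,0],[1,0,0,3,0],[1,0,0,2,0],[1,0,0,0,0],[1,0,0,0,0]]}}

```text
clock: 18.02
tcp_pos: [0.5294, 0.0262, 0.0572]
tcp_rot: [0.938, 0.348, -0.0, -0.0]
ft_force: [0.4, 0.0, -1.6]
width: 0.0133
finger_force: 30.3
```

Request:
{"api": "play_rows", "payload": {"steps": [[1,0,0,1,0],[1,0,0,1,0],[1,0,0,1,0],[1,0,0,0,0],[1,0,0,0,0]]}}

```text
clock: 18.43
tcp_pos: [0.5295, 0.0262, 0.0543]
tcp_rot: [0.938, 0.348, -0.0, 0.0]
ft_force: [-0.8, 0.6, -1.7]
width: 0.0141
finger_force: 30.3
```

Request:
{"api": "play_rows", "payload": {"steps": [[1,0,0,1,0],[1,0,0,1,0],[1,0,0,0,0],[1,0,0,0,0]]}}

```text
clock: 18.77
tcp_pos: [0.5297, 0.0262, 0.0525]
tcp_rot: [0.938, 0.348, 0.0, 0.0]
ft_force: [-0.7, -0.3, 1.5]
width: 0.0139
finger_force: 30.4
```

Request:
{"api": "play_rows", "payload": {"steps": [[1,0,0,1,0],[1,0,0,0,0],[1,0,0,0,0]]}}

```text
clock: 19.02
tcp_pos: [0.5296, 0.0261, 0.0523]
tcp_rot: [0.938, 0.348, 0.0, 0.0]
ft_force: [-4.2, -1.3, 15.1]
width: 0.0138
finger_force: 31.7
```

The cap is seated. I'll relieve the pressure, open and retreat.

Request:
{"api": "play_rows", "payload": {"steps": [[1,0,0,-1,0],[0.8,0,0,0,0],[0.6,0,0,0,0],[0.6,0,0,0,0],[0.6,0,0,0,0],[0.6,0,0,-2,0],[0.6,0,0,-5,0],[0.6,0,0,-15,0],[0.6,0,0,-25,0],[0.6,0,0,-25,0],[0.6,0,0,-25,0],[0.6,0,0,-25,0],[0.6,0,0,-25,0],[0.6,0,0,0,0],[0.6,0,0,0,0]]}}

```text
clock: 20.27
tcp_pos: [0.5303, 0.0263, 0.2009]
tcp_rot: [0.938, 0.348, 0.001, 0.001]
ft_force: [-0.0, 0.4, -0.5]
width: 0.0366
finger_force: 0.0
```

```bash
python3 - <<'E'
from h import *
go(.530,.026,.2,40.7)
a=snap("scene","s4")
cv2.imwrite("pics/m4.png",cv2.resize(a[150:240,195:315],None,fx=5,fy=5,interpolation=cv2.INTER_CUBIC))
E
```

```text
t 20.27 pos [0.5303 0.0263 0.2009] yaw 40.7 tilt [ 0.003  0.    -1.   ] w 0.0366 F [-0.03  0.36 -0.55] grip 0.0 j7 [ 0.24  0.36 -0.51  1.81  0.2   1.03 -1.21]
move mm [-0.4  0.1  0.9] turn 0.0
```

View pics/m4.png

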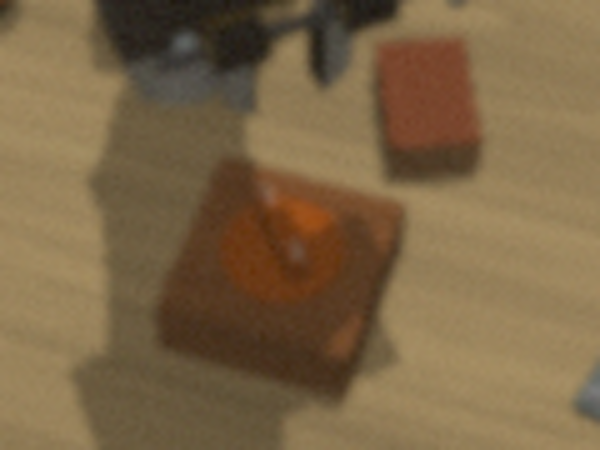

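The cap lies flat and centred in the holder: flange at crop (283,250), block centre near (285,265) including its front side. The gripper is clear of it.

```bash
python3 -c "
from station import ticket
print(ticket.sign_off())"
```

```text
the job is handed in; nothing more can be done
None
```

The orange cap is unlocked, lifted out and released in the plywood holder, where the last picture shows its flange lying flat on the wood; the job is handed in at about 20 s on the robot clock, and sign-off gave no verdict.

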